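# Pack the sweet jar and close the delivery carton

### The job

Pack this order: tip the red-lidded jar that stands in the open carton over so that it lies on its side in the cardboard cradle along the carton's floor. Once it lies there, close the carton: first fold the two short end flaps down flat, and only then fold the two long flaps down flat over them. Leave everything else on the counter where it stands.

Things in the scene. Friction and masses are not known exactly. Their poses are not given: they have to be found in the camera images.
- carton: open carton, fixed, outside 104 mm (its x) x 248 mm (its y, the long axis) x 80 mm tall (all sizes here in mm), walls and floor 4 thick. Origin: centre of its underside, z up; -x is the side nearest the robot, +y the left end seen from the robot. Two rails on its floor, 20 tall and 64 apart, along y, form the cradle. Its four top flaps start open, leaning outward
- jar: orange plastic jar with a paper band and red lid, 60 diameter x 140 tall, about 250 g. Origin: centre of its base; z along its axis towards the lid. It starts upright on the carton's inner floor, in the cradle near the carton's left (+y) end (its near side 20 to 28 from that end's outer face), and has room to fall towards the other end (-y)
- flap_left (a joint): fold angle of the left short flap, hinged along the carton's left end (+y) top edge (hinge line at carton-frame y = +124 mm, z = 80 mm): a lighter cardboard panel 96 wide along its hinge, 50 long, 4 thick. 0 = folded flat shut, 1.57 = straight up, larger = leaning outward (stop at 2.7). A stiff crease: it stays at the angle where it is left and swings when pushed (about 1 N at its free edge)
- flap_right (a joint): fold angle of the right short flap, hinged along the carton's right end (-y) top edge (hinge line at carton-frame y = -124 mm, z = 80 mm): a lighter cardboard panel 96 wide along its hinge, 50 long, 4 thick. 0 = folded flat shut, 1.57 = straight up, larger = leaning outward (stop at 2.7). A stiff crease: it stays at the angle where it is left and swings when pushed (about 1 N at its free edge)
- flap_near (a joint): fold angle of the near long flap, hinged along the carton's near long (-x) top edge (hinge line at carton-frame x = -52 mm, z = 84 mm): a brown cardboard panel 248 wide along its hinge, 50 long, 4 thick. 0 = folded flat shut, 1.57 = straight up, larger = leaning outward (stop at 2.7). A stiff crease: it stays at the angle where it is left and swings when pushed (about 1 N at its free edge)
- flap_far (a joint): fold angle of the far long flap, hinged along the carton's far long (+x) top edge (hinge line at carton-frame x = +52 mm, z = 84 mm): a brown cardboard panel 248 wide along its hinge, 50 long, 4 thick. 0 = folded flat shut, 1.57 = straight up, larger = leaning outward (stop at 2.7). A stiff crease: it stays at the angle where it is left and swings when pushed (about 1 N at its free edge)
- green_jar: amber jar with a green lid, 60 diameter x 140 tall, like the one to be packed. Origin: centre of its underside. Leave it alone
- sweet_tub: cream round tub with a lavender lid, 130 diameter x 85 tall. Origin: centre of its underside. Leave it alone
- yellow_tub: white round tub with a pale yellow lid, 116 diameter x 100 tall. Origin: centre of its underside. Leave it alone
- steel_tin: round steel tin, 120 diameter x 120 tall. Origin: centre of its underside. Leave it alone
- tape_roll: brown roll of tape lying flat, 100 diameter x 45 tall, beside the carton. Origin: centre of its underside. Leave it alone
- order_book: order book lying flat, 100 x 150 x 15, with a pen on it (22 high with the pen), beside the carton. Origin: centre of its underside. Leave it alone

How it is judged:
By the outcome, as a careful person would: the job done as asked, in the order asked, and still so for the second after the job is handed in, with the robot touching nothing.
It also fails if it takes over 59 s, if anything falls off the work surface, if the arm or the gripper's body presses on something with over 40 N, if the wrist force passes 120 N, or if a joint passes its speed limit or range.

### The arm

A 7-joint arm with a two-finger parallel gripper is mounted at the origin on the work surface. World frame = base frame: x ahead of the robot, y to its left, z up, the work surface at z = 0. Lengths are in m, angles in rad, forces in N, time in s.
With the tool pointing down it reaches from about 0.4 to 0.85 m from the base axis. Payload 10.4 kg.
Tool frame: the origin (TCP) lies at the very end of the fingers, on their centre line; the grasp point (between the pads) lies 19 mm behind it (ctrl.grasp_offset is the distance from the TCP to the grasp point, in m); z points along the fingers, y is the line along which they close (so a half turn about z gives the same grasp; the last joint's range is limited). The gripper opens to 85 mm and grips with 20 to 120 N. Pads are 22 mm wide; open, the fingers measure 114 mm over their backs; the gripper's body (76 mm by 85 mm) begins 54 mm behind the grasp point. The pads swing forward as they close: fully open they stand 13 mm farther back than shut.
Start: joints at [1.095, 0.332, -0.065, 1.46, 0.022, 1.35, -0.088], TCP at [0.273, -0.562, 0.231] pointing down, gripper open.
Joint ranges: [-2.6, 2.6], [-0.5, 2.12], [-1.47, 1.34], [0.16, 2.42], [-1.27, 4.41], [0.06, 2.06], [-2.6, 2.6]. Speed limits (rad/s): [2.22, 2.22, 2.79, 2.79, 3.14, 3.14, 3.14].

### API

Orientations are given as a unit quaternion [x, y, z, w].
In Python, from station import ctrl gives the robot as it stands.
- The arm moves only by the tool apply_moves, never from a script. Its arguments are lists of equal length, an entry for each row: "linear": the shift along the tool's x, y, z in cm, a list of three; "rot": the turn, a rotation vector about the tool's x, y, z in degrees, a list of three. A call has 1 to 10 rows; each row shifts and turns the commanded pose from where the row before left it, along the tool's axes as they then stand; what a row does not reach is not made up. A row lasts 1/8 s, in which the tool goes at most 62.5 mm and 10.7 degrees, less where a joint would pass 70% of its speed; a pose out of reach is approached as far as the arm can. A call with a gripper value outside its range is refused whole. "claw" is the finger opening in cm, from 0 to 8.54, set as the call begins (left out, the last holds). The fingers move at their own pace and stop on an object; the grip force is fixed at half the most. Time passes only in rows, so rows that do not move let the fingers close. It gives the time, the measured TCP pose, the force, the opening and the grip force at its end, in the units of the state.
- ctrl.read_state(): the state, without advancing time (a new reading comes with each control period).
- ctrl.camera(name): name is "scene" or "top" or "wrist"; returns the picture (384x512x3 uint8, red, green, blue); there is no depth.
- ctrl.camera_model(name): a dict with "intrinsics" (3x3 intrinsics, pixels), "view" (4x4, takes a point from world to camera coordinates). Camera axes: x right, y up, looking along -z (the intrinsics and any distortion apply to the point x, -y, -z); pixel columns grow to the right and rows downward; lengths in m; the calibration is good to about 2 mm. The wrist camera is an equidistant fisheye: a pixel r from the principal point sees the ray r / f radians off the axis. A picture is of the moment at which its call begins: read the wrist's pose just before it. camera_model takes no time and is no camera call; for the wrist camera it gives the pose at the moment of the call.
- ctrl.finish_job(): hands the job in; it is judged then, once.
The state is a dict: "time_s": time; "joint_positions": joint angles; "joint_velocities": joint speeds; "joint_efforts": joint torques, N m; "ee_pos": TCP position; "eef_rot": TCP orientation; "force": force on the tool from outside, world axes, zero at the start; "torque": the same for the moment, N m; "finger_gap": finger opening in m; "grasp_force": force on a finger pad.
Only numpy, scipy, OpenCV 4.12 (cv2) and the standard library are available. Lean on these libraries where they do the work, as an engineer would, in place of code of your own. Each camera call takes 0.05 s, during which the arm holds its last target. There are 200 camera calls.

## Working session

There is one attempt and no reset: what is moved stays moved. The work goes in short steps, Python scripts to look and compute and a tool call to move; the robot and the scene stay as the last step left them, time stands still between calls to the robot, and variables do not carry over. Pictures are saved under pics/ and viewed, at most 10 in all, crops included, and the job is handed in when it is done.

Besides the shell and the picture viewer there is one more tool, called after ">>>" as name(argument=value, ...) on one line, values as JSON. apply_moves: Moves the arm, as the interface text tells. Its arguments: {"type":"object","properties":{"linear":{"type":"array","items":{"type":"array","items":{"type":"number"}}},"rot":{"type":"array","items":{"type":"array","items":{"type":"number"}}},"claw":{"type":"number"}},"required":["linear","rot"]}

```bash
ls; mkdir -p pics; python3 - <<'E'
from station import ctrl
import cv2,numpy as np
s=ctrl.read_state();print(s['time_s'],s['ee_pos'],s['eef_rot'],s['finger_gap'])
a=ctrl.camera("scene");b=ctrl.camera("top")
np.save('pics/a.npy',a);np.save('pics/b.npy',b)
cv2.imwrite('pics/scene.png',a[...,::-1]);cv2.imwrite('pics/top.png',b[...,::-1])
for n in("scene","top"):
    m=ctrl.camera_model(n);print(n,np.round(m['intrinsics'],1).tolist(),np.round(m['view'],3).tolist(),[k for k in m])
E
```

```text
pics
0.0 [ 0.27325894 -0.56169474  0.23055505] [ 9.74478632e-01  2.24479222e-01 -1.94378140e-04 -6.61459824e-04] 0.08591089326259135
scene [[483.1, 0.0, 256.7], [0.0, 483.1, 197.8], [0.0, 0.0, 1.0]] [[0.45, 0.893, -0.012, -0.24], [-0.761, 0.391, 0.518, 0.362], [0.468, -0.224, 0.855, -1.951], [0.0, 0.0, 0.0, 1.0]] ['intrinsics', 'view']
top [[366.7, 0.0, 255.3], [0.0, 366.7, 184.6], [0.0, 0.0, 1.0]] [[-0.002, -1.0, 0.009, -0.007], [0.989, -0.001, 0.15, -0.515], [-0.15, 0.009, 0.989, -1.111], [0.0, 0.0, 0.0, 1.0]] ['intrinsics', 'view']
```

View pics/scene.png

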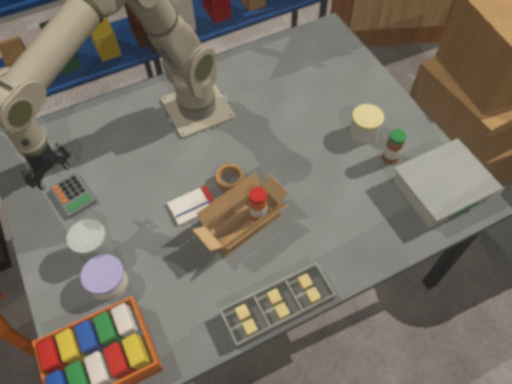

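View pics/top.png

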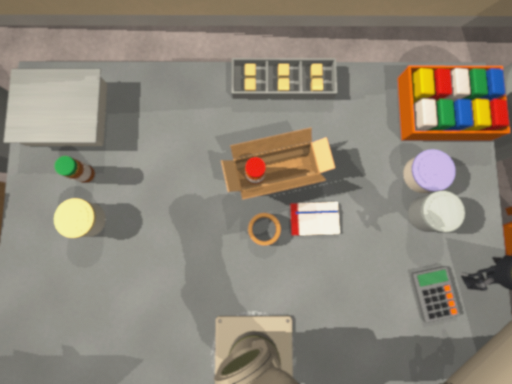

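The scene view shows the carton at about (240,212), with the jar's lid at (258,195). In the top view the carton is around (280,165), turned about 12°, and the lid is at (255,168). Next I'll zoom in on both.

```bash
python3 - <<'E'
import cv2,numpy as np
a=np.load('pics/a.npy');b=np.load('pics/b.npy')
c1=cv2.resize(b[120:205,212:342],None,fx=6,fy=6,interpolation=2)[:300*2,:780]
c2=cv2.resize(a[165:260,180:300],None,fx=6,fy=6,interpolation=2)
def g(c,x0,y0):
    for i in range(0,c.shape[1],60):
        cv2.putText(c,str(x0+i//6),(i,10),0,.4,(255,255,255),1);c[:,i]=c[:,i]//2+60
    for j in range(0,c.shape[0],60):
        cv2.putText(c,str(y0+j//6),(0,j+10),0,.4,(255,255,255),1);c[j]=c[j]//2+60
    return c
cv2.imwrite('pics/ct.png',g(c1,212,120)[...,::-1]);cv2.imwrite('pics/cs.png',g(c2,180,165)[...,::-1])
E
```

```text
(no output)
```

View pics/ct.png

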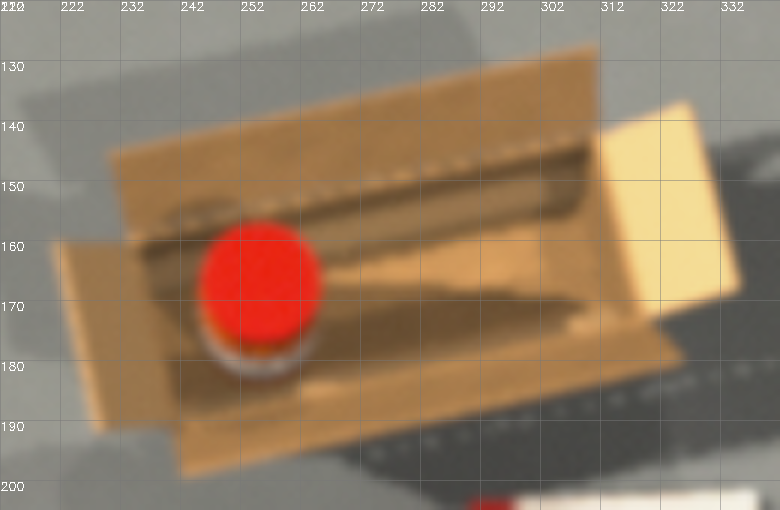

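View pics/cs.png

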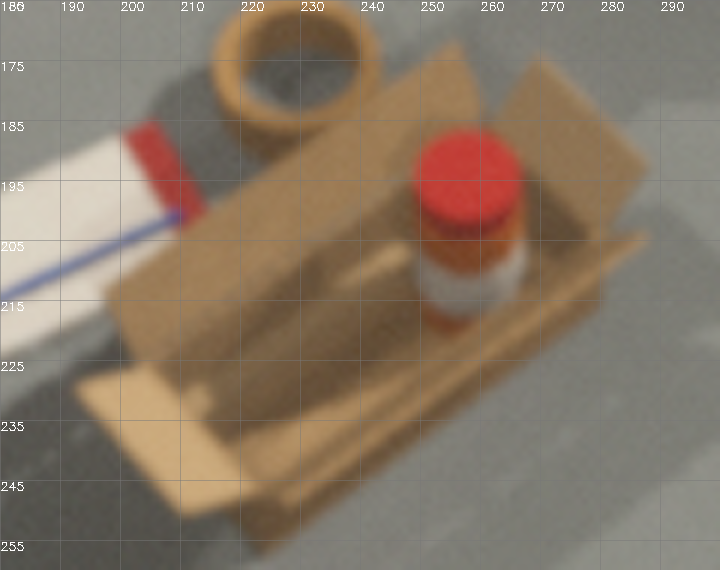

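In the top view the rim corners are near (233.7,160), (311.7,142.5), (320.3,173) and (241.7,191.7). All four flaps lean outward, and the lid centre is near (255.5,167). I'll work out the poses from these.

```bash
cat > h.py <<'E'
import numpy as np
from station import ctrl
def ray(n,u,v):
    m=ctrl.camera_model(n);K=np.array(m['intrinsics']);V=np.array(m['view'])
    d=np.linalg.inv(K)@[u,v,1];d=np.array([d[0],-d[1],-d[2]]);R=V[:3,:3]
    return -R.T@V[:3,3],R.T@d
def onz(n,u,v,z):
    o,d=ray(n,u,v);return o+d*(z-o[2])/d[2]
E
python3 - <<'E'
from h import *
import cv2
C=[(233.7,160),(311.7,142.5),(320.3,173),(241.7,191.7)]
P=np.array([onz('top',*c,.082) for c in C]);print(P.round(4))
for i in range(4):print(np.linalg.norm(P[i]-P[(i+1)%4]).round(4))
c=P.mean(0);e=(P[0]-P[1])+(P[3]-P[2]);yaw=np.arctan2(-e[0],e[1]);print('c',c,'yaw',np.degrees(yaw))
R=np.array([[np.cos(yaw),-np.sin(yaw),0],[np.sin(yaw),np.cos(yaw),0],[0,0,1]])
c0=np.array([c[0],c[1],0])
# scene check of right corners
S=[(180+500/6,165+115/6),]
def cf(p):return R.T@(p-c0)
def mask(n,i):
    h=cv2.cvtColor(i,cv2.COLOR_RGB2HSV);return cv2.inRange(h,(0,190,150),(6,255,255))|cv2.inRange(h,(174,190,150),(180,255,255))
rs=[]
for n,f,bx in(('top','b',(212,120,342,195)),('scene','a',(235,170,300,225))):
    m=mask(n,np.load(f'pics/{f}.npy'))[bx[1]:bx[3],bx[0]:bx[2]]
    cs,_=cv2.findContours(m,0,2);k=max(cs,key=cv2.contourArea);x,y,w,hh=cv2.boundingRect(k)
    M=cv2.moments(k);u,v=M['m10']/M['m00']+bx[0],M['m01']/M['m00']+bx[1];print(n,u,v,w,hh,x+bx[0],y+bx[1]);rs.append(ray(n,u,v))
    print(' at .144',cf(onz(n,u,v,.144)).round(4))
def tri(a,b):
    (o1,d1),(o2,d2)=a,b
    t=np.linalg.lstsq(np.c_[d1,-d2],o2-o1,rcond=None)[0];p,q=o1+d1*t[0],o2+d2*t[1];return (p+q)/2,np.linalg.norm(p-q)
p,g=tri(*rs);print('lid tri',p,g,cf(p))
# flaps, free-edge midpoints in both views
T=lambda x,y:(212+x/6,120+y/6); Q=lambda x,y:(180+x/6,165+y/6)
E={'far':((T(108,152),T(598,45)),(Q(648,238),Q(290,503))),'near':((T(183,478),T(683,358)),(Q(455,42),Q(107,293))),
'left':((T(54,243),T(100,430)),(Q(648,165),Q(540,57))),'right':((T(690,102),T(740,288)),(Q(185,515),Q(77,388)))}
for k,(a,b) in E.items():
    for j in(0,1):
        p,g=tri(ray('top',*a[j]),ray('scene',*b[j]));print(k,cf(p).round(4),g.round(4))
# scene corner of carton rim: outer right-end lower etc
for n,q in(('top rr',('top',*T(598,135))),):pass
for q in(Q(265,553),):print('bottom far-right corner',cf(onz('scene',*q,0)).round(4))
for q in(Q(143,365),Q(245,490),Q(600,235)):print('rim scene',cf(onz('scene',*q,.082)).round(4))
E
```

```text
[[ 0.5845  0.0585  0.082 ]
 [ 0.6395 -0.1808  0.082 ]
 [ 0.5442 -0.2045  0.082 ]
 [ 0.4872  0.0338  0.082 ]]
0.2455
0.0982
0.245
0.1005
c [ 0.56384824 -0.07325557  0.082     ] yaw 13.202854504378635
top 254.95454545454544 166.70987654320987 21 21 245 157
 at .144 [0.0031 0.0687 0.144 ]Traceback (most recent call last):
  File "<stdin>", line 18, in <module>
ZeroDivisionError: float division by zero
```

```bash
cat >> h.py <<'E'
yaw=np.radians(13.2);c0=np.array([.5638,-.0733,0])
R=np.array([[np.cos(yaw),-np.sin(yaw),0],[np.sin(yaw),np.cos(yaw),0],[0,0,1]])
def cf(p):return R.T@(np.array(p)-c0)
def wf(p):return R@np.array(p)+c0
def tri(a,b):
    (o1,d1),(o2,d2)=a,b
    t=np.linalg.lstsq(np.c_[d1,-d2],o2-o1,rcond=None)[0];p,q=o1+d1*t[0],o2+d2*t[1];return (p+q)/2,np.linalg.norm(p-q)
E
python3 - <<'E'
from h import *
p,g=tri(ray('top',254.95,166.7),ray('scene',180+470/6,165+172/6));print('lid tri',cf(p),g)
T=lambda x,y:(212+x/6,120+y/6); Q=lambda x,y:(180+x/6,165+y/6)
E={'far':((T(108,152),T(598,45)),(Q(648,238),Q(290,503))),'near':((T(183,478),T(683,358)),(Q(455,42),Q(107,293))),
'left':((T(54,243),T(100,430)),(Q(648,165),Q(540,57))),'right':((T(690,102),T(740,288)),(Q(77,388),Q(185,515)))}
E['right']=((T(690,102),T(740,288)),(Q(185,515),Q(77,388)))
for k,(a,b) in E.items():
    for j in(0,1):
        p,g=tri(ray('top',*a[j]),ray('scene',*b[j]));print(k,cf(p).round(4),g.round(4))
for q in(Q(143,365),Q(245,490),Q(600,235)):print('rim scene',cf(onz('scene',*q,.082)).round(4))
# tool-frame move to above jar
from scipy.spatial.transform import Rotation as Ro
s=ctrl.read_state();q=Ro.from_quat(s['eef_rot']);print(q.as_matrix().round(3))
# target orientation: z down, y along +-carton x
for sg in(1,-1):
    y=R[:,0]*sg;z=np.array([0,0,-1.]);Rt=Ro.from_matrix(np.c_[np.cross(y,z),y,z]);print(sg,np.degrees((q.inv()*Rt).as_rotvec()).round(1))
E
```

```text
lid tri [0.00489047 0.07026494 0.14106082] 0.00403953869303767
far [0.0889 0.126  0.1179] 0.0036
far [ 0.0872 -0.1221  0.12  ] 0.0068
near [-0.077   0.127   0.1203] 0.0052
near [-0.0745 -0.1214  0.121 ] 0.009
left [0.0514 0.1613 0.1105] 0.0017
left [-0.0435  0.1614  0.1097] 0.0058
right [ 0.0515 -0.1638  0.1051] 0.0054
right [-0.0459 -0.1631  0.1045] 0.0064
rim scene [-0.0432 -0.1201  0.082 ]
rim scene [ 0.0521 -0.1237  0.082 ]
rim scene [0.0563 0.1237 0.082 ]
[[ 0.899  0.437 -0.001]
 [ 0.437 -0.899  0.001]
 [-0.    -0.001 -1.   ]]
1 [ -0.1  -0.  -77.3]
-1 [-0.000e+00  1.000e-01  1.027e+02]
```

```bash
cat >> h.py <<'E'
c0=c0+R@np.array([.004,.0015,0])
def tool(p):return np.array([R[:,1],R[:,0],[0,0,-1]])@np.array(p)  # world vec -> level tool axes (x=carton y, y=carton x)
def st():
    from scipy.spatial.transform import Rotation as Ro
    s=ctrl.read_state();print('t',s['time_s'],'carton-frame TCP mm',(cf(s['ee_pos'])*1e3).round(1),'F',(R.T@np.array(s['force'])).round(1),'gap',round(s['finger_gap']*1e3,1))
    Rt=Ro.from_matrix(np.c_[R[:,1],R[:,0],[0,0,-1]]);print('rot err deg',np.degrees((Rt.inv()*Ro.from_quat(s['eef_rot'])).as_rotvec()).round(2),'q',np.round(s['joint_positions'],2))
E
python3 -c "
from h import *
st();print(c0)
for i in range(0,1):print('jar top world',wf([0,.0695,.144]))"
```

```text
t 0.1 carton-frame TCP mm [-398.4 -410.7  230.6] F [ 0.2 -0.6 -0. ] gap 85.4
rot err deg [6.000e-02 4.000e-02 7.726e+01] q [ 1.1   0.33 -0.06  1.46  0.02  1.35 -0.09]
[ 0.56735179 -0.07092623  0.        ]
jar top world [ 0.5514814  -0.00326249  0.144     ]
```

>>> apply_moves(linear=[[0,0,0],[0,0,0],[0,0,0],[0,0,0],[0,0,0],[0,0,0],[0,0,0],[0,0,0]], rot=[[0,0,-9.7],[0,0,-9.7],[0,0,-9.7],[0,0,-9.7],[0,0,-9.7],[0,0,-9.7],[0,0,-9.7],[0,0,-9.4]], claw=7.6)

```text
time_s: 1.1
ee_pos: [0.2733, -0.5618, 0.2308]
eef_rot: [0.619, 0.786, 0.0, -0.0]
force: [-0.4, -0.3, -1.1]
finger_gap: 0.0761
grasp_force: 0.0
```

```bash
python3 -c "
from h import *
st()"
```

```text
t 1.1 carton-frame TCP mm [-398.4 -410.8  230.8] F [-0.4 -0.2 -1.1] gap 76.1
rot err deg [ 0.01  0.05 -0.36] q [ 1.24  0.34 -0.25  1.45  0.08  1.36  1.22]
```

>>> apply_moves(linear=[[4,3.2,0],[4,3.3,0],[4,3.3,0],[4,3.3,0],[4,3.3,0],[4,3.3,0],[4,3.3,0],[4,3.3,0],[4,3.3,0],[4,3.3,0]], rot=[[0,0,0.3],[0,0,0],[0,0,0],[0,0,0],[0,0,0],[0,0,0],[0,0,0],[0,0,0],[0,0,0],[0,0,0]])

```text
time_s: 2.35
ee_pos: [0.5046, -0.0969, 0.2312]
eef_rot: [0.623, 0.782, -0.0, 0.0]
force: [0.3, -1.1, -0.7]
finger_gap: 0.0762
grasp_force: 0.0
```

>>> apply_moves(linear=[[4,3.3,0],[4,3.3,0],[0,0,0]], rot=[[0,0,0],[0,0,0],[0,0,0]])

```text
time_s: 2.72
ee_pos: [0.5512, -0.0007, 0.231]
eef_rot: [0.62, 0.784, 0.001, -0.001]
force: [-0.3, -0.6, 0.5]
finger_gap: 0.0759
grasp_force: 0.0
```

```bash
python3 -c "
from h import *
import cv2
st()
a=ctrl.camera('wrist');b=ctrl.camera('top')
cv2.imwrite('pics/w1.png',np.hstack([cv2.resize(a,(400,300)),cv2.resize(b[110:210,205:338],(399,300))])[...,::-1])"
```

```text
t 2.725 carton-frame TCP mm [  0.3  72.  231. ] F [-0.5 -0.6  0.5] gap 75.9
rot err deg [-0.02  0.14 -0.14] q [ 0.54  0.24 -0.71  1.63  0.16  1.33  0.03]
```

View pics/w1.png

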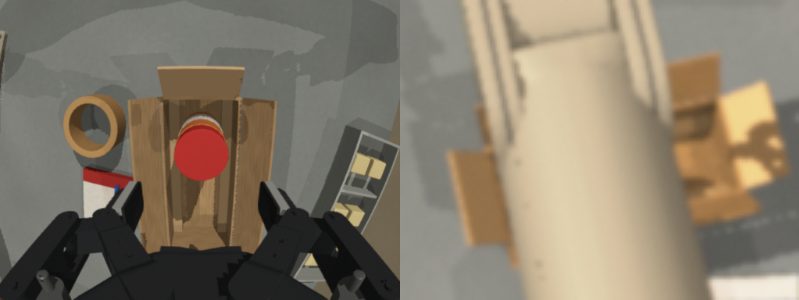

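The wrist view shows the lid at (201,152), centred between the fingers and inside the carton. I'll descend and grip it.

>>> apply_moves(linear=[[-0.2,0,3],[0,0,3],[0,0,3],[0,0,2.4],[0,0,0]], rot=[[0,0,0],[0,0,0],[0,0,0],[0,0,0],[0,0,0]])

```text
time_s: 3.45
ee_pos: [0.5496, -0.0093, 0.1158]
eef_rot: [0.624, 0.782, -0.001, -0.001]
force: [-0.0, 0.2, 0.1]
finger_gap: 0.0762
grasp_force: 0.0
```

>>> apply_moves(linear=[[0,0,0],[0,0,0],[0,0,0],[0,0,0],[0,0,0]], rot=[[0,0,0],[0,0,0],[0,0,0],[0,0,0],[0,0,0]], claw=5.4)

```text
time_s: 4.08
ee_pos: [0.552, -0.0079, 0.1189]
eef_rot: [0.623, 0.782, 0.0, 0.001]
force: [-0.8, 0.4, 7.1]
finger_gap: 0.0564
grasp_force: 64.2
```

```bash
python3 -c "
from h import *
st()
from scipy.spatial.transform import Rotation as Ro
# tilt about pivot edge; TCP-to-pivot in tilt plane, tool axes
s=ctrl.read_state();t=cf(s['ee_pos'])*1e3
piv=np.array([t[1]-30,4]);r=np.array([t[1]-piv[0],t[2]-4])
prev=None
for d in range(0,61,5):
    a=np.radians(d);p=piv+np.array([np.cos(a)*r[0]-np.sin(a)*r[1],np.sin(a)*r[0]+np.cos(a)*r[1]])
    if prev is not None:
        b=np.radians(d-5);dp=p-prev  # tool x=(cos,sin), z=(sin,-cos) in (y,z)
        print(d,p.round(1),'tool dx,dz cm',round((dp@[np.cos(b),np.sin(b)])/10,2),round((dp@[np.sin(b),-np.cos(b)])/10,2))
    prev=p
"
```

```text
t 4.075 carton-frame TCP mm [ -0.5  64.9 118.9] F [-0.7  0.6  7.1] gap 56.4
rot err deg [-0.13 -0.08  0.28] q [ 0.51  0.34 -0.69  1.76  0.24  1.12 -0.02]
5 [ 54.8 121.1] tool dx,dz cm -1.01 -0.22
10 [ 44.5 122.4] tool dx,dz cm -1.01 -0.22
15 [ 34.1 122.8] tool dx,dz cm -1.01 -0.22
20 [ 23.8 122.3] tool dx,dz cm -1.01 -0.22
25 [ 13.5 120.9] tool dx,dz cm -1.01 -0.22
30 [  3.4 118.5] tool dx,dz cm -1.01 -0.22
35 [ -6.5 115.4] tool dx,dz cm -1.01 -0.22
40 [-16.  111.3] tool dx,dz cm -1.01 -0.22
45 [-25.2 106.5] tool dx,dz cm -1.01 -0.22
50 [-33.9 100.9] tool dx,dz cm -1.01 -0.22
55 [-42.1  94.5] tool dx,dz cm -1.01 -0.22
60 [-49.7  87.5] tool dx,dz cm -1.01 -0.22
```

>>> apply_moves(linear=[[0,0,-0.4],[-1,0,-0.2],[-1,0,-0.2],[-1,0,-0.2],[-1,0,-0.2],[-1,0,-0.2],[-1,0,-0.2],[0,0,0]], rot=[[0,0,0],[0,5,0],[0,5,0],[0,5,0],[0,5,0],[0,5,0],[0,5,0],[0,0,0]])

```text
time_s: 5.08
ee_pos: [0.5643, -0.0695, 0.1185]
eef_rot: [0.604, 0.754, 0.161, -0.203]
force: [-1.2, 0.6, -3.0]
finger_gap: 0.0563
grasp_force: 64.5
```

```bash
python3 -c "
from h import *
st()"
```

```text
t 5.075 carton-frame TCP mm [ -2.6   2.1 118.5] F [-1.1  0.9 -3. ] gap 56.3
rot err deg [-2.000e-02  3.003e+01  5.300e-01] q [ 0.82  0.61 -0.7   1.54 -0.1   1.33  0.42]
```

>>> apply_moves(linear=[[-1,0,-0.2],[-1,0,-0.2],[-1,0,-0.2],[-1,0,-0.2],[0,0,0]], rot=[[0,5,0],[0,5,0],[0,5,0],[0,5,0],[0,0,0]])

```text
time_s: 5.7
ee_pos: [0.5724, -0.1029, 0.1004]
eef_rot: [0.566, 0.708, 0.263, -0.331]
force: [1.1, -0.0, -2.0]
finger_gap: 0.0563
grasp_force: 64.9
```

```bash
python3 -c "
from h import *
import cv2
st()
b=ctrl.camera('scene')
cv2.imwrite('pics/s2.png',cv2.resize(b[120:260,160:320],(640,560))[...,::-1])"
```

```text
t 5.7 carton-frame TCP mm [ -2.4 -32.3 100.4] F [ 1.  -0.3 -2. ] gap 56.3
rot err deg [-2.000e-02  4.998e+01  3.900e-01] q [ 0.89  0.88 -0.7   1.34 -0.22  1.53  0.56]
```

View pics/s2.png

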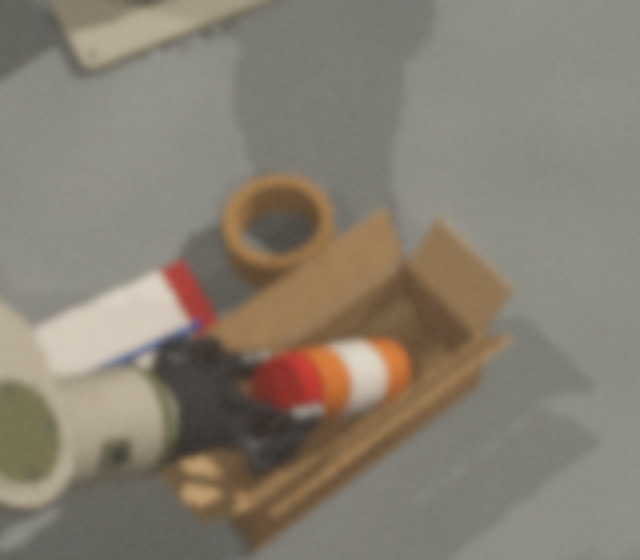

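The jar is tilted about 50° in the grip, with its base inside the cradle. I'll tilt it a little further, then release.

>>> apply_moves(linear=[[-0.9,0,0],[0,0,0]], rot=[[0,5,0],[0,0,0]])

```text
time_s: 6.0
ee_pos: [0.5739, -0.1075, 0.0947]
eef_rot: [0.553, 0.694, 0.287, -0.361]
force: [0.5, 0.2, -3.3]
finger_gap: 0.0561
grasp_force: 65.1
```

>>> apply_moves(linear=[[0,0,0],[0,0,0],[0,0,0],[0,0,0]], rot=[[0,0,0],[0,0,0],[0,0,0],[0,0,0]], claw=7.4)

```text
time_s: 6.5
ee_pos: [0.5742, -0.1076, 0.0956]
eef_rot: [0.552, 0.694, 0.288, -0.361]
force: [-0.3, -0.3, -1.1]
finger_gap: 0.0737
grasp_force: 0.0
```

>>> apply_moves(linear=[[0,0,-3],[0,0,-4],[0,0,-4],[0,0,-3]], rot=[[0,0,0],[0,0,0],[0,0,0],[0,0,0]])

```text
time_s: 7.0
ee_pos: [0.6, -0.2209, 0.1766]
eef_rot: [0.553, 0.694, 0.288, -0.361]
force: [-0.1, -0.0, -0.0]
finger_gap: 0.0739
grasp_force: 0.0
```

>>> apply_moves(linear=[[0,0,0],[0,0,0],[0,0,0],[0,0,0],[0,0,0],[0,0,0]], rot=[[0,-9.2,0],[0,-9.2,0],[0,-9.2,0],[0,-9.2,0],[0,-9.2,0],[0,-9,0]], claw=0)

```text
time_s: 7.75
ee_pos: [0.6001, -0.2193, 0.1766]
eef_rot: [0.623, 0.782, -0.001, 0.003]
force: [0.6, 0.8, -0.4]
finger_gap: 0.0002
grasp_force: 0.0
```

```bash
python3 -c "
from h import *
import cv2
st()
a=ctrl.camera('wrist');b=ctrl.camera('scene')
cv2.imwrite('pics/w3.png',np.hstack([cv2.resize(a,(400,300)),cv2.resize(b[150:262,165:314],(399,300))])[...,::-1])"
```

```text
t 7.75 carton-frame TCP mm [  -2.  -151.9  176.6] F [ 0.8  0.6 -0.4] gap 0.2
rot err deg [-0.11 -0.33  0.23] q [ 0.7   0.45 -0.57  1.47  0.25  1.28  0.33]
```

View pics/w3.png

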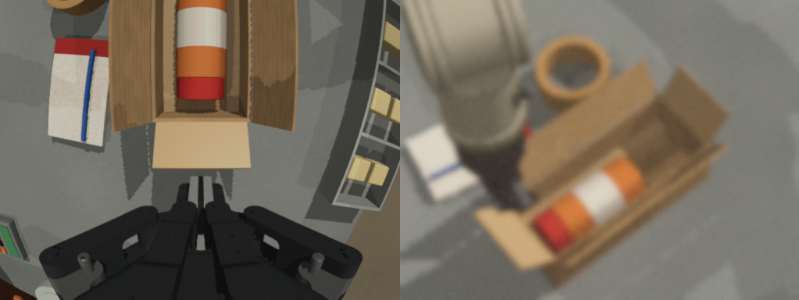

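The jar lies on its side in the cradle, seen at (200,50) in the wrist view and (590,205) in the scene crop. Next I'll fold the right flap.

>>> apply_moves(linear=[[-4.3,0.2,0],[0,0,4],[0,0,4.1],[1.5,0,0],[1.5,0,0],[1.5,0,0],[1.5,0,-0.8],[1.2,0,-0.7],[1,0,0],[0.6,0,0.2]], rot=[[0,0,0],[0,0,0],[0,0,0],[0,0,0],[0,0,0],[0,0,0],[0,0,0],[0,0,0],[0,0,0],[0,0,0]])

```text
time_s: 9.1
ee_pos: [0.5917, -0.1743, 0.1078]
eef_rot: [0.623, 0.782, 0.0, 0.0]
force: [0.1, -0.5, -0.3]
finger_gap: -0.0001
grasp_force: 0.5
```

```bash
python3 -c "
from h import *
st()"
```

```text
t 9.1 carton-frame TCP mm [ 1.000e-01 -1.062e+02  1.078e+02] F [-0.1 -0.5 -0.3] gap -0.1
rot err deg [-0.03 -0.01  0.22] q [ 0.66  0.47 -0.58  1.6   0.28  1.15  0.25]
```

>>> apply_moves(linear=[[0.5,0,0.7],[0.4,0,0.8],[0,0,0.5],[0,0,0.4],[0,0,0.2],[0,0,0]], rot=[[0,0,0],[0,0,0],[0,0,0],[0,0,0],[0,0,0],[0,0,0]])

```text
time_s: 9.85
ee_pos: [0.5896, -0.1662, 0.0837]
eef_rot: [0.623, 0.782, -0.0, 0.0]
force: [-11.3, 3.2, 25.1]
finger_gap: -0.0002
grasp_force: 12.3
```

```bash
python3 -c "
from h import *
st()"
```

```text
t 9.85 carton-frame TCP mm [ -0.1 -97.8  83.7] F [-10.3   5.6  25.1] gap -0.2
rot err deg [ 0.03 -0.03  0.26] q [ 0.65  0.49 -0.57  1.63  0.29  1.1   0.22]
```

The fingers met 25 N at z = 83.7 mm, so the right flap is shut. On to the left flap.

>>> apply_moves(linear=[[0,0,-2],[0,0,-4],[0,0,-3],[5,0,0],[5,0,0],[5,0,0],[5,0,0],[5,0,0],[4.5,0,0],[0,0,0]], rot=[[0,0,0],[0,0,0],[0,0,0],[0,0,0],[0,0,0],[0,0,0],[0,0,0],[0,0,0],[0,0,0],[0,0,0]])

```text
time_s: 11.1
ee_pos: [0.5227, 0.1251, 0.1722]
eef_rot: [0.621, 0.784, 0.001, -0.0]
force: [0.1, -0.5, 0.3]
finger_gap: 0.0001
grasp_force: 0.0
```

```bash
python3 -c "
from h import *
import cv2
st()
a=ctrl.camera('wrist');b=ctrl.camera('scene')
cv2.imwrite('pics/w4.png',np.hstack([cv2.resize(a,(400,300)),cv2.resize(b[150:262,165:314],(399,300))])[...,::-1])"
```

```text
t 11.1 carton-frame TCP mm [  1.2 201.  172.2] F [-0.  -0.5  0.3] gap 0.1
rot err deg [-0.06  0.06 -0.09] q [ 0.35  0.27 -0.77  1.74  0.2   1.21 -0.24]
```

View pics/w4.png

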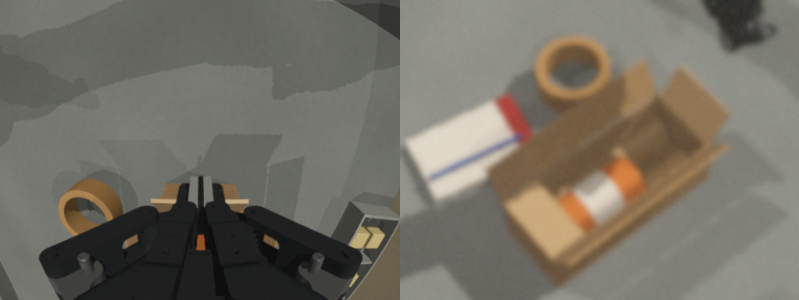

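The scene crop shows the right flap lying flat at (540,225). The left flap gets the mirrored motion.

>>> apply_moves(linear=[[0,0,4],[0,0,3.7],[-1.8,0,0],[-1.8,0,0],[-1.5,0,0],[-1.5,0,-0.8],[-1.2,0,-0.7],[-1,0,0],[-0.6,0,0.2],[0,0,0]], rot=[[0,0,0],[0,0,0],[0,0,0],[0,0,0],[0,0,0],[0,0,0],[0,0,0],[0,0,0],[0,0,0],[0,0,0]])

```text
time_s: 12.45
ee_pos: [0.5445, 0.0289, 0.1071]
eef_rot: [0.623, 0.782, -0.0, -0.0]
force: [0.5, 0.0, 0.4]
finger_gap: -0.0003
grasp_force: 0.0
```

```bash
python3 -c "
from h import *
st()"
```

```text
t 12.45 carton-frame TCP mm [  0.5 102.4 107.1] F [ 0.5 -0.1  0.4] gap -0.3
rot err deg [ 0.04 -0.01  0.29] q [ 0.46  0.35 -0.7   1.79  0.25  1.1  -0.1 ]
```

>>> apply_moves(linear=[[-0.3,0,0.7],[-0.2,0,0.8],[0,0,0.5],[0,0,0.3],[0,0,0.2],[0,0,0]], rot=[[0,0,0],[0,0,0],[0,0,0],[0,0,0],[0,0,0],[0,0,0]])

```text
time_s: 13.2
ee_pos: [0.5457, 0.0246, 0.0838]
eef_rot: [0.623, 0.782, -0.0, 0.0]
force: [-8.3, -1.7, 18.3]
finger_gap: 0.0002
grasp_force: 8.8
```

```bash
python3 -c "
from h import *
st()"
```

```text
t 13.2 carton-frame TCP mm [ 0.7 98.  83.8] F [-8.5  0.3 18.3] gap 0.2
rot err deg [ 0.02 -0.06  0.25] q [ 0.46  0.38 -0.69  1.81  0.27  1.05 -0.11]
```

>>> apply_moves(linear=[[0,0,-2],[0,0,-4],[0,0,-3],[-3.3,-4,0],[-3.3,-4,0],[-3.2,-4,0],[0,0,0],[0,0,0],[0,0,0],[0,0,0]], rot=[[0,0,0],[0,0,0],[0,0,0],[0,0,0],[0,0,0],[0,0,0],[0,0,10],[0,0,10],[0,0,10],[0,0,10]])

```text
time_s: 14.45
ee_pos: [0.451, -0.0974, 0.1733]
eef_rot: [0.854, 0.52, 0.0, 0.0]
force: [0.1, 1.0, 0.2]
finger_gap: 0.0004
grasp_force: 0.0
```

>>> apply_moves(linear=[[0,0,0],[0,0,0],[0,0,0],[0,0,0],[0,0,0],[0,0,0]], rot=[[0,0,10],[0,0,10],[0,0,10],[0,0,10],[0,0,10],[0,0,0]])

```text
time_s: 15.2
ee_pos: [0.451, -0.0974, 0.1731]
eef_rot: [0.994, 0.114, 0.0, 0.0]
force: [-0.9, -0.2, -0.0]
finger_gap: 0.0001
grasp_force: 0.0
```

```bash
python3 -c "
from h import *
import cv2
st()
a=ctrl.camera('wrist');b=ctrl.camera('scene')
cv2.imwrite('pics/w5.png',np.hstack([cv2.resize(a,(400,300)),cv2.resize(b[150:262,165:314],(399,300))])[...,::-1])"
```

```text
t 15.2 carton-frame TCP mm [-119.3    0.8  173.1] F [-0.9 -0.  -0. ] gap 0.1
rot err deg [-5.000e-02  2.000e-02  9.016e+01] q [ 0.71  0.05 -0.61  1.93  0.03  1.17 -1.25]
```

View pics/w5.png

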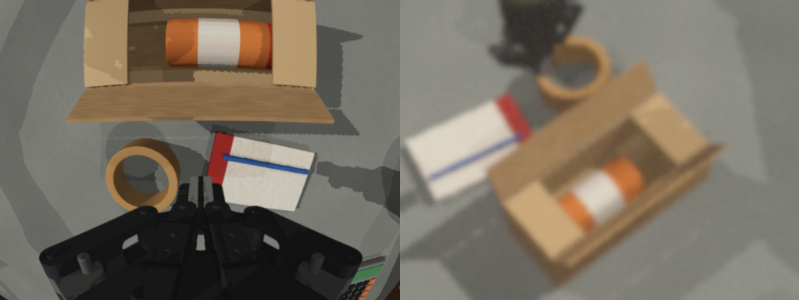

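Both short flaps are flat, with the far flap still open. Now I'll push the near flap over.

>>> apply_moves(linear=[[0,0,4],[0,0,3.3],[1.5,0,0],[1.5,0,0],[1.2,0,0],[1.4,0,-0.8],[1.2,0,-0.7],[1,0,0],[0.6,0,0.2],[0,0,0]], rot=[[0,0,0],[0,0,0],[0,0,0],[0,0,0],[0,0,0],[0,0,0],[0,0,0],[0,0,0],[0,0,0],[0,0,0]])

```text
time_s: 16.55
ee_pos: [0.5329, -0.0787, 0.1122]
eef_rot: [0.994, 0.113, 0.0, -0.0]
force: [-0.1, -0.4, -0.0]
finger_gap: 0.0001
grasp_force: 0.0
```

>>> apply_moves(linear=[[0.5,0,0.7],[0.4,0,0.8],[0,0,0.5],[0,0,0.4],[0,0,0.2],[0,0,0]], rot=[[0,0,0],[0,0,0],[0,0,0],[0,0,0],[0,0,0],[0,0,0]])

```text
time_s: 17.3
ee_pos: [0.5414, -0.0769, 0.088]
eef_rot: [0.994, 0.113, 0.0, 0.0]
force: [-7.5, 0.6, 18.3]
finger_gap: 0.0001
grasp_force: 9.1
```

```bash
python3 -c "
from h import *
st()"
```

```text
t 17.3 carton-frame TCP mm [-26.6   0.1  88. ] F [-7.2  2.3 18.3] gap 0.1
rot err deg [-4.000e-02 -4.000e-02  9.026e+01] q [ 0.57  0.35 -0.6   1.81  0.23  1.05 -1.46]
```

The near flap bottomed out at 88 mm. Now the far flap.

>>> apply_moves(linear=[[0,0,-2],[0,0,-4],[0,0,-3],[4,0,0],[4,0,0],[4,0,0],[3.2,0,0],[0,0,4],[0,0,3.8],[0,0,0]], rot=[[0,0,0],[0,0,0],[0,0,0],[0,0,0],[0,0,0],[0,0,0],[0,0,0],[0,0,0],[0,0,0],[0,0,0]])

```text
time_s: 18.55
ee_pos: [0.6875, -0.0432, 0.0959]
eef_rot: [0.994, 0.113, -0.003, -0.0]
force: [0.1, -0.5, 0.0]
finger_gap: -0.0001
grasp_force: 0.0
```

```bash
python3 -c "
from h import *
st()"
```

```text
t 18.55 carton-frame TCP mm [123.4  -0.4  95.9] F [-0.  -0.5  0. ] gap -0.1
rot err deg [ 0.31 -0.18 90.25] q [ 0.38  0.64 -0.57  1.39  0.35  1.22 -1.56]
```

>>> apply_moves(linear=[[-1.5,0,-0.3],[-1.5,0,0],[-1.5,0,0],[-1.5,0,-0.8],[-1.2,0,-0.7],[-1,0,0],[-0.6,0,0.2],[0,0,0]], rot=[[0,0,0],[0,0,0],[0,0,0],[0,0,0],[0,0,0],[0,0,0],[0,0,0],[0,0,0]])

```text
time_s: 19.55
ee_pos: [0.6031, -0.0629, 0.1141]
eef_rot: [0.994, 0.113, -0.001, 0.0]
force: [-0.4, 0.6, 0.1]
finger_gap: 0.0001
grasp_force: 0.0
```

```bash
python3 -c "
from h import *
st()"
```

```text
t 19.55 carton-frame TCP mm [ 36.7  -0.3 114.1] F [-0.3  0.7  0.1] gap 0.1
rot err deg [ 5.000e-02 -5.000e-02  9.027e+01] q [ 0.51  0.45 -0.61  1.62  0.28  1.15 -1.51]
```

>>> apply_moves(linear=[[-0.5,0,0.7],[-0.4,0,0.8],[0,0,0.6],[0,0,0.5],[0,0,0.2],[0,0,0]], rot=[[0,0,0],[0,0,0],[0,0,0],[0,0,0],[0,0,0],[0,0,0]])

```text
time_s: 20.3
ee_pos: [0.5948, -0.0646, 0.088]
eef_rot: [0.994, 0.113, -0.0, 0.0]
force: [-10.6, -0.2, 19.1]
finger_gap: 0.0002
grasp_force: 9.6
```

```bash
python3 -c "
from h import *
st()"
```

```text
t 20.3 carton-frame TCP mm [28.2 -0.1 88. ] F [-10.4   2.2  19.1] gap 0.2
rot err deg [-0.000e+00 -7.000e-02  9.026e+01] q [ 0.51  0.46 -0.6   1.67  0.29  1.1  -1.52]
```

>>> apply_moves(linear=[[0,0,-2],[0,0,-4],[0,0,-4],[-5,0,0],[-5,0,0],[-5,0,0],[-3,0,0],[0,0,0]], rot=[[0,0,0],[0,0,0],[0,0,0],[0,0,0],[0,0,0],[0,0,0],[0,0,0],[0,0,0]])

```text
time_s: 21.3
ee_pos: [0.4185, -0.1058, 0.1873]
eef_rot: [0.994, 0.112, 0.0, 0.001]
force: [-0.1, -0.8, -0.7]
finger_gap: -0.0003
grasp_force: 0.0
```

```bash
python3 -c "
from h import *
import cv2
st()
a=ctrl.camera('wrist');b=ctrl.camera('scene')
cv2.imwrite('pics/w6.png',np.hstack([cv2.resize(a,(400,300)),cv2.resize(b[150:262,165:314],(399,300))])[...,::-1])"
```

```text
t 21.3 carton-frame TCP mm [-1.529e+02  1.000e-01  1.873e+02] F [-0.3 -0.7 -0.7] gap -0.3
rot err deg [-1.200e-01 -9.000e-02  9.036e+01] q [ 0.78 -0.04 -0.62  1.97 -0.02  1.2  -1.17]
```

View pics/w6.png

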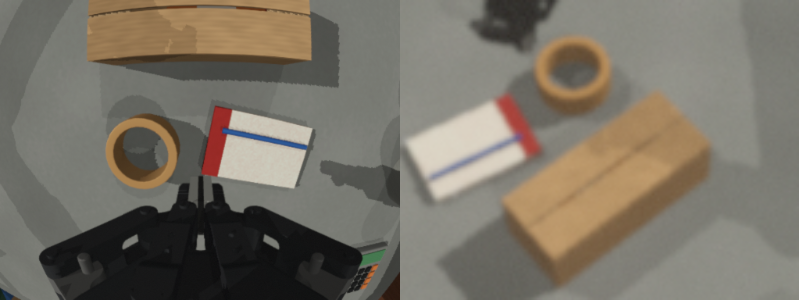

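The carton is closed flat: its seam runs from about (535,225) to (655,135) in the scene crop. The tape roll and order book haven't moved.

```bash
python3 -c "
from station import ctrl
print(ctrl.finish_job())"
```

```text
the job is handed in; nothing more can be done
None
```

The job is handed in at about 21 s: the jar lies on its side in the cradle, the short flaps were folded flat first and then the long flaps over them, and nothing else on the counter was touched.

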